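# Set the lantern's hours collar to 6 and switch the lamp on

## Task

Get the solar lantern in the charging station ready for the evening: turn the clicking hours collar on its head by the upright lug until it rests in the click at 6 on the scale, and only then slide the lamp switch on the battery box all the way to its far end stop. The collar must still stand at 6 when you finish; leave everything else on the bench where it is.

Things in the scene. Friction and masses are not known exactly. Their poses are not given: they have to be found in the camera images.
- station: charging station fixed to the bench: grey slab, x -95 to 95, y -175 to 155, 25 mm thick; origin on the bench, -x is its front (towards the robot). Round yellow lantern on it, axis at (0, 75), head radius 76, flat top at height 100; a thin steel bail lies round the +x side of the head. Black battery box 140 (x) by 85 (y) centred on (0, -95), top at height 75, with the lamp switch.
- collar_axis (a point): point on the vertical axis of the hours collar, at its flat top, 112 mm above the bench; axes parallel to the station's. Collar: grey disc, radius 50, 12 mm thick, with a dark solar disc (radius 33, 4 mm high) in its middle. Scale: nine black ticks on the yellow head round the collar; 0 and 5 long and thick, the rest short; a round dot beyond the 0 end. The lug points at the present number.
- hours (a joint): collar angle, rad, growing anticlockwise seen from above. 9 clicks 0.32 apart: number n is at 0.32 n (6 is 1.92, 8 is 2.56). From the collar axis the lug at n points along pi + 0.32 (n - 4), anticlockwise from station +x: 4 faces the front, 0 is at the left of someone in front, 8 at the right, by the battery box. Half way between numbers (3 to 6 N at the lug) it snaps to the next by itself.
- hours_lug (a point): top centre of the lug (with a white line), 140 mm above the bench and 42 mm from the collar axis. The lug stands upright on the collar, 14 mm wide along the turning direction, 12 mm along the radius, and rises 28 mm above the collar's flat top.
- switch (a joint): travel of the lamp switch, m: 0 at the near end (station -x), 0.060 at its far end stop (station +x), which is on. Slides with about 2 N and stays where it is left.
- switch_top (a point): top centre of the switch grip, 105 mm above the bench; the grip is an upright fin 12 mm along x (its sliding direction), 22 mm along y and 22 mm high on a foot 22 by 24 by 6 mm; axes parallel to the station's. At travel 0 it stands at station x -30, y -95 mm.
- mug: steel mug, radius 38 mm, 80 mm tall, handle to its +y; origin at the centre of its underside
- jar: closed glass jar, radius 34 mm, 100 mm tall; origin at the centre of its underside
- torch: grey torch lying along its x, 150 mm long, 44 mm across the head; origin under its middle
- brush: pink hairbrush lying along its x, bristles up, 210 mm long, 55 mm wide, 30 mm high; origin under its middle
- screwdriver: screwdriver lying along its x
- tin: flat aluminium tin 90 by 60 by 35 mm; origin at the centre of its underside

How it is judged:
On the way, in this order (a step that is already met when the one before it is completed fails the run):
1. the hours collar rests at 6 while the lamp switch is still off (within 25 mm of its near end) (value of joint hours between 1.83 and 2.01 rad and value of joint switch below 0.025 m), for 0.3 s.
2. with the collar at 6, the lamp switch is at its far end stop (value of joint hours between 1.83 and 2.01 rad and value of joint switch above 0.056 m), for 0.2 s.
At the end, for the whole second after the job is handed in: The hours collar rests in the click at 6 (joint within 0.09 rad of 1.92) and the lamp switch is within 4 mm of its far end stop (joint above 0.056 m), with the other things on the bench not shifted by more than 40 mm (all of step 2 and velocity of joint hours between -0.05 and 0.05 rad/s); the robot touches nothing.
It fails at once if one of the other things on the bench (mug, jar, torch, brush, screwdriver, tin) is shoved more than 40 mm (distance of any of mug, jar, torch, brush, screwdriver, tin from where it was at the start of the episode above 0.04 m).
It also fails if it takes over 58 s, if anything falls off the work surface, if the arm or the gripper's body presses on something with over 40 N, if the wrist force passes 120 N, or if a joint passes its speed limit or range.

## Robot

A 6-joint arm with a two-finger parallel gripper is mounted at the origin on the work surface. World frame = base frame: x ahead of the robot, y to its left, z up, the work surface at z = 0. Lengths are in m, angles in rad, forces in N, time in s.
With the tool pointing down it reaches from about 0.35 to 0.775 m from the base axis. Payload 7.3 kg.
Tool frame: the origin (TCP) lies on the mounting face of the last link; the fingertips stand 178 mm ahead of it and the grasp point (between the pads) lies 159 mm ahead of it (robot.tcp_to_tips is the distance from the TCP to the fingertips, in m); z points along the fingers, y is the direction in which the jaws open and shut (so a half turn about z gives the same grasp; the last joint's range is limited). The gripper opens to 92 mm and grips with 3 to 60 N. Pads are 19 mm wide; open, the fingers measure 130 mm over their backs; the gripper's body (75 mm by 190 mm) begins 47 mm behind the grasp point.
Start: joints at [-1.29, 0.342, 1.524, -0, 1.275, -0.146], TCP at [0.217, -0.478, 0.405] pointing down, gripper open.
Joint ranges: [-2.53, 2.53], [-0.77, 2.02], [0.04, 2.7], [-1, 4.14], [0.28, 2.66], [-3.11, 3.11]. Speed limits (rad/s): [2.57, 2.57, 3.14, 3.14, 3.14, 3.14].

## Interface

Orientations are given as [roll, pitch, yaw] about the fixed x, y, z axes, in that order (R = Rz(yaw) Ry(pitch) Rx(roll)).
In Python, from cell import robot, viewer gives the robot as it stands.
- The arm moves only by the shell command python3 -m creep 'ROWS' [OPENING] [FORCE]. ROWS is JSON, a list that holds one entry, the list of rows, each a list of 6 numbers: the shift along the world's x, y, z in mm, then the turn, a rotation vector about the world's x, y, z in degrees. A call has 1 to 5 rows; each row shifts and turns the pose as measured when the row begins; what a row does not reach is not made up. A row lasts 1/12 s, in which the tool goes at most 41.7 mm and 7.16 degrees, less where a joint would pass 70% of its speed; a pose out of reach is approached as far as the arm can. A call with a gripper value outside its range is refused whole. OPENING is the closure, from -1 (fully open) to 1 (shut), set as the call begins (- or left out, the last holds). The fingers move at their own pace and stop on an object; FORCE is the grip in N (left out, the last holds). Time passes only in rows, so rows that do not move let the fingers close. It gives the time, the measured TCP pose, the force and the opening at its end, in the units of the state.
- robot.observe(): the state, without advancing time (a new reading comes with each control period).
- viewer.read_camera(name): name is "scene" or "top" or "wrist"; returns the picture (384x512x3 uint8, blue, green, red); there is no depth.
- viewer.camera_model(name): a dict with "fx", "fy", "cx", "cy" (pixels), "k1" (the pictures are not rectified: a ray, as slopes to the right and down, at radius r is drawn at 1 + k1 r^2 times it, then the intrinsics apply), "pose" (4x4, takes a point from camera to world coordinates); the wrist camera has in their place "mount" (4x4, takes a point from camera to tool coordinates, whose origin is the TCP and whose axes are the flange's). Camera axes: x right, y up, looking along -z (the intrinsics and any distortion apply to the point x, -y, -z); pixel columns grow to the right and rows downward; lengths in m; the calibration is good to about 2 mm. A picture is of the moment at which its call begins: read the wrist's pose just before it. camera_model takes no time and is no camera call.
- robot.hand_in(): hands the job in, once; it reports no verdict.
The state is a dict: "time": time; "qpos": joint angles; "qvel": joint speeds; "joint_efforts": joint torques, N m; "tool_pos": TCP position; "tool_rot": TCP orientation; "contact_force": force on the tool from outside, world axes, zero at the start; "torque": the same for the moment, N m; "opening": finger opening in m.
Only numpy, scipy, OpenCV 4.12 (cv2) and the standard library are available. Lean on these libraries where they do the work, as an engineer would, in place of code of your own. Each camera call takes 0.05 s, during which the arm holds its last target. There are 200 camera calls.

## Working session

There is one attempt and no reset: what is moved stays moved. The work goes in short steps, Python scripts to look and compute and a shell command to move; the robot and the scene stay as the last step left them, time stands still between calls to the robot, and variables do not carry over. Pictures are saved under pics/ and viewed, about 8 in all and at most 12, crops included, and the job is handed in when it is done.

```bash
ls; mkdir -p pics
cat > h.py <<'E'
import numpy as np, cv2
from cell import robot, viewer
from scipy.spatial.transform import Rotation as R
def model(name, st=None):
    m=viewer.camera_model(name)
    if 'pose' in m: P=np.array(m['pose'])
    else:
        T=np.eye(4); T[:3,:3]=R.from_euler('xyz',st['tool_rot']).as_matrix(); T[:3,3]=st['tool_pos']; P=T@np.array(m['mount'])
    return m,P
def ray(m,P,u,v):
    a=np.array([(u-m['cx'])/m['fx'],(v-m['cy'])/m['fy']]); b=a.copy()
    for _ in range(20): b=a/(1+m['k1']*(b@b))
    return P[:3,3], P[:3,:3]@np.array([b[0],-b[1],-1])
def at(m,P,u,v,z):
    o,d=ray(m,P,u,v); return o+d*(z-o[2])/d[2]
def proj(m,P,p):
    c=P[:3,:3].T@(np.array(p)-P[:3,3]); a=np.array([c[0]/-c[2],-c[1]/-c[2]]); a=a*(1+m['k1']*(a@a))
    return a[0]*m['fx']+m['cx'], a[1]*m['fy']+m['cy']
E
python3 - <<'E'
from h import *
for n in('scene','top'):
    im=viewer.read_camera(n); cv2.imwrite(f'pics/{n}0.png',im)
    m,P=model(n); print(n,m['fx'],m['k1'],P.round(3).tolist())
a=cv2.imread('pics/top0.png'); cv2.imwrite('pics/top0b.png',cv2.resize(a,(800,600),interpolation=cv2.INTER_CUBIC))
s=robot.observe(); print(s)
E
```

```text
pics
scene 387.1577309515832 -0.12424442668619105 [[0.866, -0.353, 0.354, 0.938], [0.5, 0.63, -0.594, -0.571], [-0.013, 0.692, 0.722, 0.811], [0.0, 0.0, 0.0, 1.0]]
top 497.43494920915845 -0.12931225934562454 [[-0.014, 0.995, -0.096, 0.475], [-1.0, -0.014, 0.001, -0.018], [-0.001, 0.096, 0.995, 1.36], [0.0, 0.0, 0.0, 1.0]]
{'time': 0.1, 'qpos': array([-1.28999111e+00,  3.42660295e-01,  1.52490144e+00,  2.23934890e-05,
        1.27537738e+00, -1.46003961e-01]), 'qvel': array([ 0.00081976, -0.00247352, -0.00133719, -0.0014227 , -0.00111846,
        0.00035322]), 'joint_efforts': array([ 2.97969935e-03, -4.31999695e+01, -2.44695836e+01,  7.19019002e-02,
        5.25513757e-02, -4.12522070e-05]), 'tool_pos': array([ 0.21732387, -0.47778711,  0.40411753]), 'tool_rot': array([-3.14026364e+00, -2.17077433e-04,  4.26802498e-01]), 'contact_force': array([-0.20731798,  0.36803243, -0.31259083]), 'torque': array([-0.03298804,  0.0268364 , -0.00929954]), 'opening': 0.09210882901468663}
```

View pics/top0b.png

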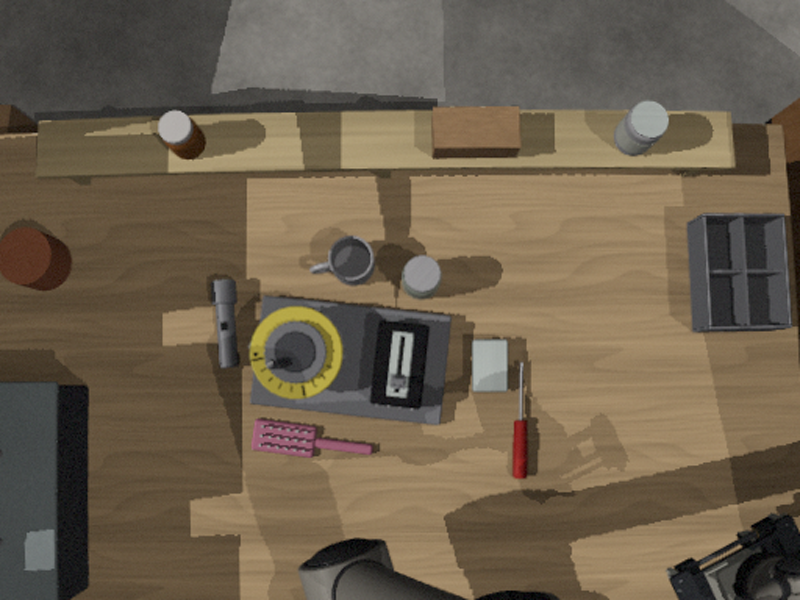

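View pics/scene0.png

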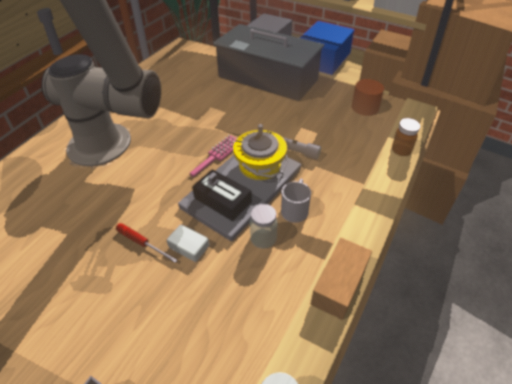

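Top view: the lantern is around (296,351), the lug points left at about (270,362), and the switch is around (400,378). The scene view shows the same layout. I'll enlarge the station next.

Run:
```python
import cv2
a=cv2.imread('pics/top0.png')[182:277,150:300]
cv2.imwrite('pics/crop0.png',cv2.resize(a,None,fx=5.3,fy=5.3,interpolation=cv2.INTER_CUBIC))
```

```text
(no output)
```

View pics/crop0.png

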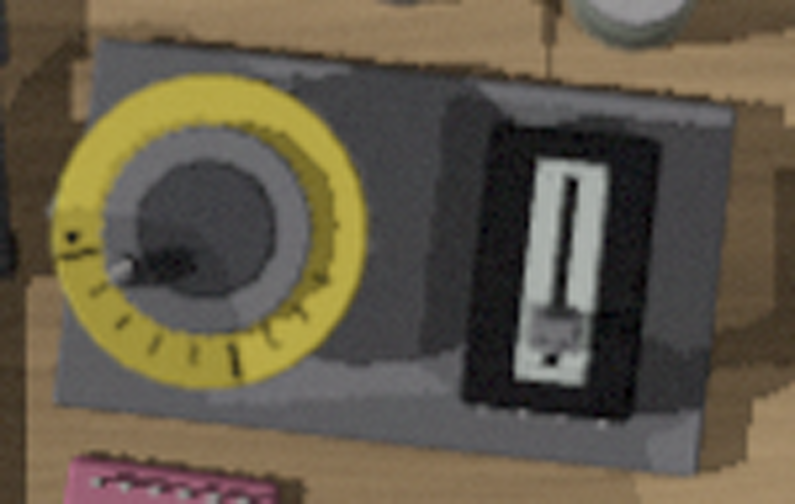

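The crop shows the head centre at about (210,231), the collar at (206,229), the lug top at (122,268) by tick 1, and the switch at about (556,325). The slab corners are at (97,40), (735,110), (697,470) and (57,403). Next I'll fit the station pose.

```bash
cat > st.py <<'E'
from h import *
from scipy.optimize import least_squares
m,P=model('top')
c=lambda u,v:((u+.5)/5.3+150-.5,(v+.5)/5.3+182-.5)
pts=[((97,40),(.095,.155,.025)),((735,110),(.095,-.175,.025)),((697,470),(-.095,-.175,.025)),((57,403),(-.095,.155,.025)),((210,231),(0,.075,.1)),
((498,125),(.07,-.0525,.075)),((661,142),(.07,-.1375,.075)),((632,418),(-.07,-.1375,.075)),((464,402),(-.07,-.0525,.075))]
def W(x,p): 
    cs,s=np.cos(x[2]),np.sin(x[2]); return np.array([x[0]+cs*p[0]-s*p[1],x[1]+s*p[0]+cs*p[1],p[2]])
f=lambda x:np.concatenate([np.subtract(proj(m,P,W(x,p)),c(*q)) for q,p in pts])
E
python3 - <<'E'
from st import *
r=least_squares(f,[.47,.03,0]); x=r.x
print(x.round(4),np.degrees(x[2]),r.fun.round(1))
ax=W(x,(0,.075,.112)); print('axis',ax,at(m,P,*c(206,229),.112))
L=at(m,P,*c(122,268),.14); d=L-ax; print('lug',L,np.hypot(*d[:2])); 
n=((np.arctan2(d[1],d[0])-x[2]-np.pi)/.32+4+np.pi*2/.32*1); print('n',n, n-2*np.pi/.32)
for k in range(9):
    t=np.pi+.32*(k-4)+x[2]; print(k,(ax[:2]+.042*np.array([np.cos(t),np.sin(t)])).round(4),np.degrees(t).round(1))
print('sw',W(x,(-.03,-.095,.105)),W(x,(.03,-.095,.105)),at(m,P,*c(556,325),.103), proj(m,P,W(x,(-.03,-.095,.105))), c(556,325))
E
```

```text
[ 0.5208  0.0741 -0.1198] -6.866361206662784 [-0.  -0.8  0.7 -1.1  0.7  1.5 -0.9  0.7  0.   0.  -1.2 -1.1  0.7 -0.9
  0.5  1.  -0.6  0.5]
axis [0.52980947 0.14853902 0.112     ] [0.530384   0.14896956 0.112     ]
lug [0.51149742 0.18445944 0.14      ] 0.04031882672778621
n 20.57400766476575 0.9390535798295438
0 [0.5227 0.1899] 99.8
1 [0.51   0.1856] 118.1
2 [0.4994 0.1775] 136.5
3 [0.4918 0.1664] 154.8
4 [0.4881 0.1536] 173.1
5 [0.4886 0.1402] 191.5
6 [0.4934 0.1277] 209.8
7 [0.5018 0.1173] 228.1
8 [0.513 0.11 ] 246.5
sw [ 0.47970047 -0.01665507  0.105     ] [ 0.53927013 -0.02382831  0.105     ] [ 0.4829799 -0.0165069  0.103    ] (np.float64(254.57561022795832), np.float64(244.2151952219138)) (254.5, 242.91509433962264)
```

Good fit, with residuals of about 1 px. The lug is at 1 and the switch is near 0. I'll straddle the lug with the jaws tangential (yaw about 118°) and follow the arc, starting with the approach.

```bash
python3 -m creep '[[[25,33,0,0,0,7],[25,33,0,0,0,7],[25,33,0,0,0,7],[20,36,0,0,0,7],[20,36,0,0,0,7]]]' 0.0
python3 -m creep '[[[18,37,0,0,0,7],[18,37,0,0,0,7],[18,37,0,0,0,7],[18,37,0,0,0,7],[18,37,0,0,0,7]]]'
python3 -m creep '[[[12,39,0,0,0,7],[12,39,0,0,0,7],[12,39,0,0,0,7],[12,39,0,0,0,7],[12,39,0,0,0,0]]]'
```

```text
time: 0.52
tool_pos: [0.3307, -0.3076, 0.4012]
tool_rot: [-3.138, 0.001, 1.045]
contact_force: [1.1, 0.5, -0.2]
opening: 0.0632
time: 0.93
tool_pos: [0.4197, -0.119, 0.4002]
tool_rot: [-3.137, -0.001, 1.671]
contact_force: [2.2, -0.5, 0.1]
opening: 0.0459
time: 1.35
tool_pos: [0.4791, 0.0808, 0.3994]
tool_rot: [-3.136, -0.001, 2.178]
contact_force: [0.8, -1.2, -0.2]
opening: 0.0461
```

```bash
python3 -m creep '[[[12,38,-5,0,0,-3],[11,37,-5,0,0,-3],[7,28,-5,0,0,-1],[0,0,0,0,0,0],[0,0,0,0,0,0]]]'
python3 - <<'E'
from h import *
s=robot.observe(); im=viewer.read_camera('wrist'); m,P=model('wrist',s)
for p in [(.510,.1856,.14),(.5298,.1485,.116)]: print(proj(m,P,p))
print(s['tool_pos'],s['tool_rot'])
cv2.imwrite('pics/w1.png',im)
E
```

```text
time: 1.77
tool_pos: [0.5095, 0.1968, 0.3816]
tool_rot: [-3.135, -0.003, 2.06]
contact_force: [-0.7, 0.2, 0.7]
opening: 0.0456
(np.float64(250.90597543811245), np.float64(219.01599409174906))
(np.float64(251.64586299614402), np.float64(251.73194681298517))
[0.50949171 0.19676348 0.38162697] [-3.13486146e+00 -2.81527095e-03  2.06014561e+00]
```

View pics/w1.png

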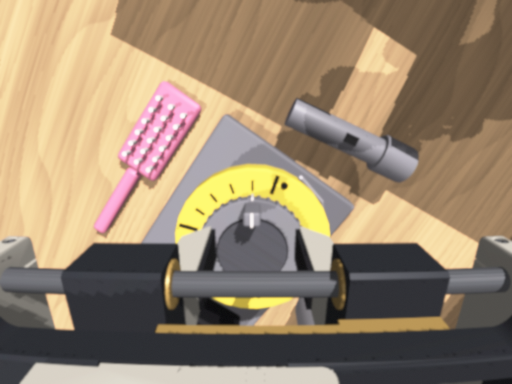

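The wrist view has the lug at about (252,214) pointing at tick 1, and the solar disc at (252,247). Both agree with the prediction to within a few mm, so I'll align, descend and grip lightly.

```bash
python3 -m creep '[[[0,-11,-20,0,0,0],[0,0,-30,0,0,0],[0,0,-22,0,0,0],[0,0,-8,0,0,0],[0,0,0,0,0,0]]]'
python3 - <<'E'
from cell import robot
s=robot.observe(); print(s['tool_pos'],s['tool_rot'],s['contact_force'],s['qvel'].round(3))
E
```

```text
time: 2.23
tool_pos: [0.5088, 0.1801, 0.3012]
tool_rot: [-3.138, -0.001, 2.056]
contact_force: [0.1, -0.6, -0.1]
opening: 0.0462
[0.50884618 0.18012023 0.30118761] [-3.13800269e+00 -1.18419245e-03  2.05615305e+00] [ 0.11009997 -0.58509282 -0.08117817] [-0.023 -0.01   0.011 -0.002  0.012 -0.008]
```

```bash
python3 -m creep '[[[1,6,-3,0,0,0],[0,0,0,0,0,0],[0,0,0,0,0,0]]]'
python3 -m creep '[[[0,0,0,0,0,0],[0,0,0,0,0,0],[0,0,0,0,0,0],[0,0,0,0,0,0],[0,0,0,0,0,0]]]' 1 10
python3 -m creep '[[[0,0,0,0,0,0],[0,0,0,0,0,0]]]'
```

```text
time: 2.48
tool_pos: [0.5108, 0.185, 0.3005]
tool_rot: [-3.14, -0.0, 2.053]
contact_force: [-0.4, 0.2, -0.3]
opening: 0.0459
time: 2.9
tool_pos: [0.5115, 0.1855, 0.304]
tool_rot: [3.137, 0.001, 2.054]
contact_force: [-3.5, -0.4, 0.3]
opening: 0.0172
time: 3.07
tool_pos: [0.5106, 0.1851, 0.3039]
tool_rot: [3.14, 0.001, 2.055]
contact_force: [0.3, -0.8, -1.3]
opening: 0.0139
```

Gripped: the opening is 13.9 mm against a 14 mm lug. Now I'll follow the arc.

```bash
python3 -m creep '[[[-3.5,-2,-2,0,0,6],[-3.5,-2.7,0,0,0,6],[-3.3,-3,0,0,0,6],[-2.8,-3.5,0,0,0,6],[0,0,0,0,0,0]]]'
cat > n.py <<'E'
from cell import robot; import numpy as np
s=robot.observe(); p=s['tool_pos']; d=p[:2]-[.5298,.1485]; a=np.arctan2(d[1],d[0])%(2*np.pi)
print('n',(a+.1198-np.pi)/.32+4,'r',np.hypot(*d),'yaw n',1+(np.degrees(s['tool_rot'][2])%360-118.1)/18.33,p.round(4),s['contact_force'].round(1),s['opening'])
E
python3 n.py
```

```text
time: 3.48
tool_pos: [0.4994, 0.1754, 0.3038]
tool_rot: [3.127, 0.003, 2.492]
contact_force: [-4.9, -7.2, 5.7]
opening: 0.0145
n 2.1102318644936218 r 0.040653697731287054 yaw n 2.345820899603412 [0.4994 0.1754 0.3038] [-4.9 -7.2  5.7] 0.014531677475880337
```

```bash
python3 -m creep '[[[-3.5,-3.5,0,0,0,5],[-3,-4,0,0,0,5],[-2.5,-4.5,0,0,0,5],[-2,-4.5,0,0,0,6],[-1,-4.5,0,0,0,6]]]'; python3 n.py
```

```text
time: 3.9
tool_pos: [0.489, 0.1566, 0.304]
tool_rot: [3.116, 0.008, 2.972]
contact_force: [-2.5, 2.0, -0.1]
opening: 0.0152
n 3.762427923996064 r 0.04164389963663336 yaw n 3.8479344087618332 [0.489  0.1566 0.304 ] [-2.5  2.  -0.1] 0.01516821760534293
```

```bash
python3 -m creep '[[[-1,-4.5,0,0,0,6],[-0.5,-4.5,0,0,0,6],[0,-4.5,0,0,0,6],[0.5,-4.5,0,0,0,6],[1,-4.5,0,0,0,6]]]'; python3 n.py
```

```text
time: 4.32
tool_pos: [0.4896, 0.1341, 0.3039]
tool_rot: [3.115, 0.012, -2.769]
contact_force: [-0.2, 1.5, 0.1]
opening: 0.015
n 5.4485258020927745 r 0.04269190434959291 yaw n 5.54147783316093 [0.4896 0.1341 0.3039] [-0.2  1.5  0.1] 0.01503767777500366
```

```bash
python3 -m creep '[[[1.8,-4,0,0,0,5],[1.5,-2,0,0,0,3],[0,0,0,0,0,0],[0,0,0,0,0,0]]]'; python3 n.py
```

```text
time: 4.65
tool_pos: [0.4928, 0.1274, 0.3039]
tool_rot: [3.114, 0.01, -2.625]
contact_force: [-1.2, -2.0, 0.5]
opening: 0.0138
n 5.996792421179258 r 0.042584175476181034 yaw n 5.990452662203095 [0.4928 0.1274 0.3039] [-1.2 -2.   0.5] 0.013819968831745175
```

Now at 6. I'll open partway, lift straight up and look.

```bash
python3 -m creep '[[[0,0,0,0,0,0],[0,0,0,0,0,0],[0,0,0,0,0,0],[0,0,0,0,0,0],[0,0,0,0,0,0]]]' 0
python3 -m creep '[[[0,0,25,0,0,0],[0,0,35,0,0,0],[0,0,30,0,0,0],[-10,0,5,0,0,0],[-10,0,0,0,0,0]]]'
python3 - <<'E'
from h import *
s=robot.observe(); im=viewer.read_camera('wrist'); m,P=model('wrist',s)
print(s['tool_pos'],s['tool_rot'])
for p in [(.4934,.1277,.14),(.5298,.1485,.116),(.4797,-.0167,.105),(.5393,-.0238,.105)]: print(np.round(proj(m,P,p)))
cv2.imwrite('pics/w2.png',im)
a=viewer.read_camera('top')[182:277,150:300]
cv2.imwrite('pics/top2.png',a)
E
```

```text
time: 5.07
tool_pos: [0.4935, 0.1284, 0.3041]
tool_rot: [3.114, 0.014, -2.632]
contact_force: [-0.1, -1.0, -0.6]
opening: 0.0424
time: 5.48
tool_pos: [0.4729, 0.1288, 0.401]
tool_rot: [3.112, 0.011, -2.634]
contact_force: [0.3, 0.9, -0.6]
opening: 0.0462
[0.47292656 0.1287708  0.40096411] [ 3.1122848   0.01071451 -2.63408841]
[233. 215.]
[236. 245.]
[ 99. 115.]
[ 71. 169.]
```

View pics/w2.png

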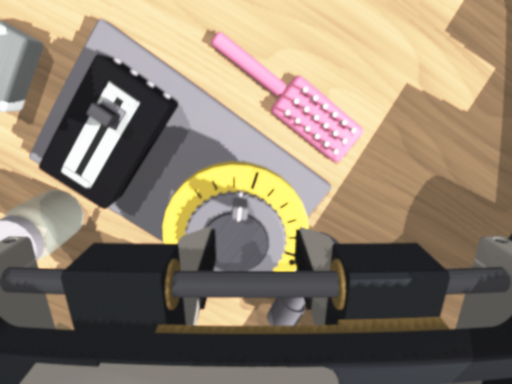

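The lug is at (239,207), pointing at the first tick beyond the long 5, so it stands at 6. The switch is at (101,112), still at its near end. Next I'll shut the fingers, turn the jaws along station y and move behind the fin (its -x side).

```bash
python3 -m creep '[[[-6,-36,0,0,0,-7],[-6,-36,0,0,0,-7],[-6,-36,0,0,0,-7],[-5,-28,0,0,0,-7],[0,0,0,0,0,-7]]]' 1
python3 -m creep '[[[0,0,0,0,0,0],[0,0,0,0,0,0]]]'
cat > c.py <<'E'
from h import *
s=robot.observe(); A=R.from_euler('xyz',s['tool_rot']); D=R.from_euler('xyz',[np.pi,0,np.radians(173.13)])
t=s['tool_pos']+A.apply([0,0,.178]); c,q=np.cos(-.1198),np.sin(-.1198); d=t[:2]-[.5208,.0741]
print('tcp',s['tool_pos'].round(4),'tip',t.round(4),'station xy',(c*d[0]+q*d[1]).round(4),(-q*d[0]+c*d[1]).round(4),'turn needed',np.degrees((D*A.inv()).as_rotvec()).round(1),'op',s['opening'],s['contact_force'].round(1))
E
python3 c.py
```

```text
time: 6.0
tool_pos: [0.4458, -0.0094, 0.3931]
tool_rot: [3.109, 0.0, 3.027]
contact_force: [0.4, -0.1, 0.5]
opening: 0.0173
time: 6.17
tool_pos: [0.4451, -0.011, 0.3907]
tool_rot: [3.109, -0.004, 3.021]
contact_force: [-0.2, 1.2, 0.2]
opening: 0.004
tcp [ 0.4451 -0.011   0.3907] tip [ 0.4451 -0.0051  0.2128] station xy -0.0657 -0.0877 turn needed [-1.9 -0.   0. ] op 0.003988525440110909 [-0.2  1.2  0.2]
```

```bash
python3 -m creep '[[[3,-2,0,-1.9,0,0],[0,0,-30,0,0,0],[0,0,-30,0,0,0],[0,0,-20,0,0,0],[0,0,0,0,0,0]]]'; python3 c.py
python3 - <<'E'
from h import *
im=viewer.read_camera('wrist'); cv2.imwrite('pics/w3.png',im)
E
```

```text
time: 6.58
tool_pos: [0.4484, -0.0098, 0.3063]
tool_rot: [-3.14, 0.0, 3.045]
contact_force: [-0.7, 0.0, -0.4]
opening: 0.0006
tcp [ 0.4484 -0.0098  0.3063] tip [ 0.4484 -0.01    0.1283] station xy -0.0618 -0.0922 turn needed [ 0.1 -0.  -1.4] op 0.0005510486878757127 [-0.7  0.  -0.4]
```

View pics/w3.png

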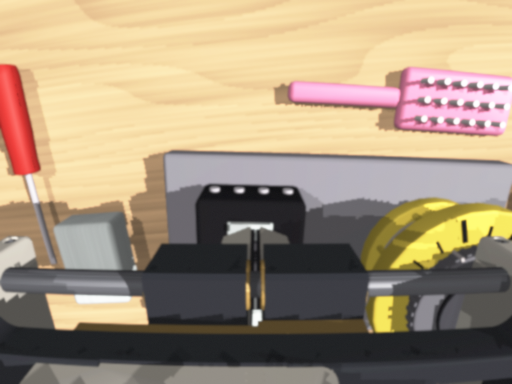

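The fingers stand over the front of the box, and the lantern and lug are clear of the gripper. Now descend and push.

```bash
python3 -m creep '[[[0,-2,-20,0,0,-1],[0,0,-15,0,0,0],[0,0,-3,0,0,0],[0,0,0,0,0,0]]]'; python3 c.py
python3 -m creep '[[[8,-1,0,0,0,0],[8,-1,0,0,0,0],[8,-1,0,0,0,0],[0,0,0,0,0,0]]]'; python3 c.py
```

```text
time: 6.97
tool_pos: [0.451, -0.0101, 0.2722]
tool_rot: [-3.14, 0.007, 3.038]
contact_force: [-1.5, 0.3, 0.9]
opening: 0.0003
tcp [ 0.451  -0.0101  0.2722] tip [ 0.4522 -0.0105  0.0942] station xy -0.058 -0.0921 turn needed [ 0.1  0.4 -1. ] op 0.00029020540281562464 [-1.5  0.3  0.9]
time: 7.3
tool_pos: [0.4782, -0.0128, 0.276]
tool_rot: [-3.14, 0.01, 3.042]
contact_force: [0.0, -0.3, 0.5]
opening: 0.0006
tcp [ 0.4782 -0.0128  0.276 ] tip [ 0.48   -0.0133  0.098 ] station xy -0.0301 -0.0916 turn needed [ 0.2  0.6 -1.1] op 0.0005764164289143709 [ 0.  -0.3  0.5]
```

```bash
python3 -m creep '[[[0,0,-6,0,0,0],[8,-1.2,-2,0,0,0],[8,-1.2,-1,0,0,0],[8,-1.2,-1,0,0,0],[0,0,0,0,0,0]]]'; python3 c.py
```

```text
time: 7.72
tool_pos: [0.5052, -0.0168, 0.2661]
tool_rot: [-3.14, 0.012, 3.042]
contact_force: [0.7, 0.5, -0.5]
opening: 0.0012
tcp [ 0.5052 -0.0168  0.2661] tip [ 0.5073 -0.0173  0.0881] station xy -0.0025 -0.0924 turn needed [ 0.2  0.7 -1.2] op 0.0011512223390618857 [ 0.7  0.5 -0.5]
```

```bash
python3 -m creep '[[[6,-1,0,0,0,0],[5,-0.6,0,0,0,0],[3,-0.4,0,0,0,0],[0,0,0,0,0,0]]]'; python3 c.py;  python3 -m creep '[[[3,-0.3,0,0,0,0]]]'; python3 c.py; python3 -m creep '[[[3,-0.3,0,0,0,0]]]'; python3 c.py
```

```text
time: 8.05
tool_pos: [0.521, -0.019, 0.2656]
tool_rot: [-3.14, 0.011, 3.042]
contact_force: [0.1, 0.6, 0.2]
opening: 0.0003
tcp [ 0.521  -0.019   0.2656] tip [ 0.5228 -0.0194  0.0876] station xy 0.0132 -0.0926 turn needed [ 0.1  0.6 -1.1] op 0.0003369460518098472 [0.1 0.6 0.2]
time: 8.13
tool_pos: [0.5225, -0.0191, 0.2653]
tool_rot: [-3.14, 0.004, 3.042]
contact_force: [-19.1, 1.8, 13.5]
opening: 0.0003
tcp [ 0.5225 -0.0191  0.2653] tip [ 0.5233 -0.0195  0.0873] station xy 0.0136 -0.0926 turn needed [ 0.1  0.2 -1.2] op 0.0002853368525813717 [-19.1   1.8  13.5]
time: 8.22
tool_pos: [0.5236, -0.0192, 0.265]
tool_rot: [-3.14, -0.003, 3.042]
contact_force: [-13.3, 1.0, 9.1]
opening: 0.0005
tcp [ 0.5236 -0.0192  0.265 ] tip [ 0.5231 -0.0194  0.087 ] station xy 0.0134 -0.0926 turn needed [ 0.1 -0.2 -1.2] op 0.00045379373511221315 [-13.3   1.    9.1]
```

The end stop is reached: 19 N builds up and the tip stalls at station x 0.0135, where 0.0145 was predicted. I'll back off, lift clear to the front and check.

```bash
python3 -m creep '[[[-8,1,0,0,0,0],[-8,1,0,0,0,0],[-3,0,25,0,0,0],[0,0,35,0,0,0],[0,0,35,0,0,0]]]'
python3 -m creep '[[[-10,-30,25,0,0,0],[-10,-38,0,0,0,0],[-10,-38,0,0,0,0],[-10,-38,0,0,0,0],[-10,-38,0,0,0,0]]]'
python3 -m creep '[[[-5,-40,0,0,0,0],[-5,-40,0,0,0,0],[-5,-40,0,0,0,0],[0,0,0,0,0,0],[0,0,0,0,0,0]]]'
python3 - <<'E'
from h import *
im=viewer.read_camera('top'); cv2.imwrite('pics/top4.png',cv2.resize(im[182:277,150:300],None,fx=5.3,fy=5.3,interpolation=cv2.INTER_CUBIC))
a=cv2.imread('pics/top0.png')
d=cv2.absdiff(a,im).max(2); ys,xs=np.where(d[120:320,120:360]>60); print(len(xs))
m,P=model('top')
from st import W
x=[.5208,.0741,-.1198]
for t in(0,.06): 
  u,v=proj(m,P,W(x,(-.03+t,-.095,.105))); print((u-150)*5.3,(v-182)*5.3)
E
```

```text
time: 8.63
tool_pos: [0.5001, -0.0168, 0.3557]
tool_rot: [-3.141, -0.017, 3.042]
contact_force: [1.6, 0.7, -0.1]
opening: 0.0007
time: 9.05
tool_pos: [0.4483, -0.1978, 0.3923]
tool_rot: [-3.136, 0.008, 3.056]
contact_force: [0.3, -0.7, -0.1]
opening: 0.0004
time: 9.47
tool_pos: [0.4271, -0.3289, 0.3938]
tool_rot: [-3.128, 0.016, 3.048]
contact_force: [0.5, -0.7, -0.3]
opening: 0.0001
324
554.2068174320555 329.8239800616901
567.552854170942 204.27658849764617
```

View pics/top4.png

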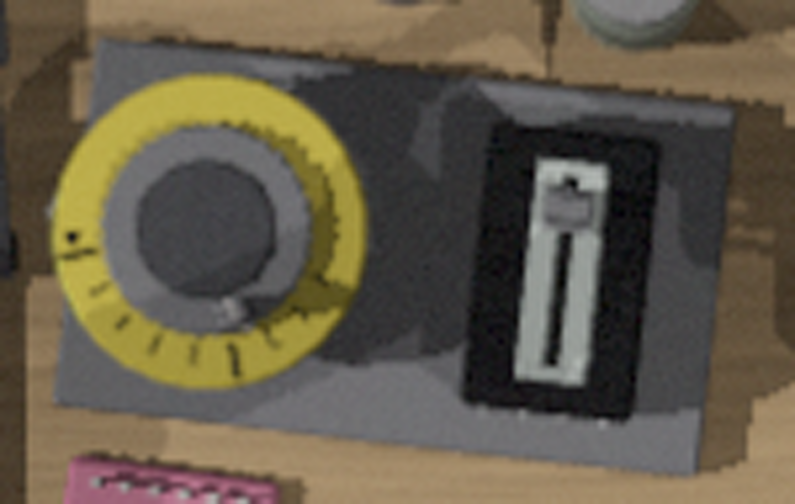

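The switch is at (570,205), which matches the far stop at (567.6,204.3). The lug is at about (230,308), so I need to check that against 5 and 6.

Run:
```python
from h import *
m,P=model('top'); x=(.5298,.1485)
for k in (1,5,6,7):
    t=np.pi+.32*(k-4)-.1198
    for z in(.14,.116):
        u,v=proj(m,P,(x[0]+.042*np.cos(t),x[1]+.042*np.sin(t),z)); print(k,z,round((u-149.5)*5.3),round((v-181.5)*5.3))
im=cv2.imread('pics/top4.png')
u=cv2.resize(im[260:390,150:310],None,fx=5,fy=4.6,interpolation=cv2.INTER_LINEAR)
s=robot.observe(); w=viewer.read_camera('scene'); w=cv2.resize(w[115:200,215:315],(600,510),interpolation=cv2.INTER_CUBIC)
cv2.imwrite('pics/sc5.png',w)
ms,Ps=model('scene')
for k in(5,6,7):
    t=np.pi+.32*(k-4)-.1198; a=proj(ms,Ps,(x[0]+.042*np.cos(t),x[1]+.042*np.sin(t),.14)); print('scene',k,(a[0]-215)*6,(a[1]-115)*6)
```

```text
1 0.14 120 272
1 0.116 129 273
5 0.14 218 317
5 0.116 224 317
6 0.14 245 306
6 0.116 251 307
7 0.14 267 288
7 0.116 273 289
scene 5 179.35151120625738 95.12207181530874
scene 6 174.11166666423748 113.33104285252
scene 7 178.2062142310628 131.78553320391347
```

View pics/sc5.png

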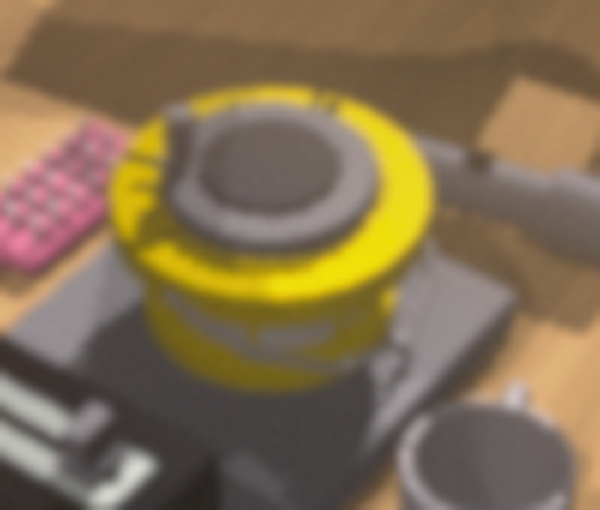

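The lug top at (180,110) in the scene crop is nearest to 6, but both fixed views are too coarse to be sure. I'll bring the wrist camera back over the collar for a closer look.

```bash
python3 -m creep '[[[5,39,0,0,0,0],[5,39,0,0,0,0],[5,39,0,0,0,0],[5,39,0,0,0,0],[5,39,0,0,0,0]]]' >/dev/null
python3 -m creep '[[[8,39,0,0,0,0],[8,39,0,0,0,0],[8,39,0,0,0,3],[8,39,0,0,0,4],[8,39,0,0,0,4]]]'
python3 -m creep '[[[15,25,0,0,0,4],[15,20,0,0,0,0],[0,0,0,0,0,0],[0,0,0,0,0,0]]]'
python3 - <<'E'
from h import *
s=robot.observe(); im=viewer.read_camera('wrist'); m,P=model('wrist',s)
cv2.imwrite('pics/w6full.png',im)
u0,v0=map(int,proj(m,P,(.5298,.1485,.112))); y0=max(0,v0-75);x0=max(0,u0-90)
cv2.imwrite('pics/w6.png',cv2.resize(im[y0:y0+120,x0:x0+160],(800,600),interpolation=cv2.INTER_CUBIC))
x=(.5298,.1485); f=lambda p:(np.subtract(proj(m,P,p),(x0-.5,y0-.5))*5).round()
print(s['time'],u0,v0,f((*x,.116)))
for k in(4,5,6,7):
    t=np.pi+.32*(k-4)-.1198; e=np.array([np.cos(t),np.sin(t)]); print(k,f((*(x+.042*e),.14)),f((*(x+.042*e),.112)),'tick',f((*(x+.062*e),.1)))
E
```

```text
time: 10.4
tool_pos: [0.4848, 0.0799, 0.3952]
tool_rot: [-3.127, 0.022, -3.027]
contact_force: [1.1, -0.3, 0.5]
opening: 0.0005
time: 10.73
tool_pos: [0.5104, 0.1416, 0.3962]
tool_rot: [-3.13, 0.025, -2.93]
contact_force: [0.3, -0.3, -0.3]
opening: 0.0002
10.7333 261 203 [455. 390.]
4 [543. 214.] [533. 174.] tick [567.  57.]
5 [461. 200.] [459. 161.] tick [460.  38.]
6 [378. 211.] [384. 172.] tick [353.  54.]
7 [305. 247.] [318. 205.] tick [257. 103.]
```

View pics/w6.png

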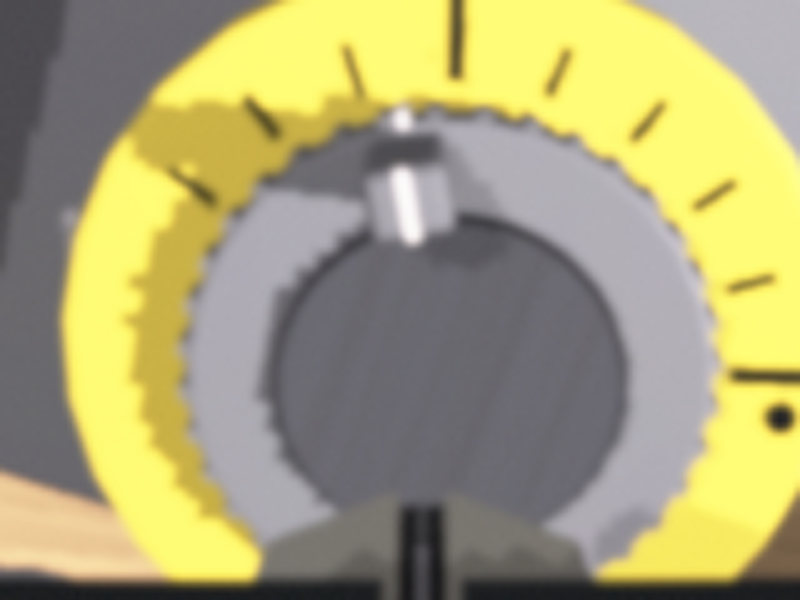

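This view shows the lug is not at 6. Its white line is at (405,203), where 5 predicts (461,200) and 6 predicts (378,211), so n is about 5.67 (1.81 rad), just outside the 1.83–2.01 band. The cause was the 1.6° tool tilt: the TCP was at 6, but the tips lagged 5 mm behind. Step 1 probably wasn't met, so I'll redo it in order: switch back to its near end, collar to 6, then switch on.

```bash
python3 c.py; python3 -m creep '[[[12,-38,0,0,0,-6],[12,-38,0,0,0,-6],[12,-38,0,0,0,-6],[12,-38,0,0,0,0],[0,0,0,0,0,0]]]'; python3 c.py
```

```text
tcp [0.5104 0.1413 0.3962] tip [0.5152 0.1402 0.2183] station xy -0.0135 0.065 turn needed [  0.6   1.5 -18.9] op 0.00035405482560223634 [0.9 0.2 0.6]
time: 11.2
tool_pos: [0.5542, -0.0146, 0.3972]
tool_rot: [-3.13, 0.026, 3.03]
contact_force: [0.3, 0.6, -0.2]
opening: 0.0003
tcp [ 0.5542 -0.0146  0.3972] tip [ 0.5585 -0.0172  0.2193] station xy 0.0483 -0.0862 turn needed [ 0.8  1.4 -0.5] op 0.0003126987391096726 [ 0.3  0.6 -0.2]
```

```bash
python3 -m creep '[[[13,-12,-10,0.8,1.4,-0.5],[0,0,-30,0,0,0],[0,0,-30,0,0,0],[0,0,-15,0,0,0],[0,0,0,0,0,0]]]'; python3 c.py
```

```text
time: 11.62
tool_pos: [0.5634, -0.0332, 0.3122]
tool_rot: [-3.141, 0.003, 3.009]
contact_force: [-1.0, -0.4, 0.7]
opening: 0.0003
tcp [ 0.5634 -0.0332  0.3122] tip [ 0.5639 -0.0334  0.1342] station xy 0.0557 -0.1016 turn needed [0.1 0.2 0.7] op 0.00026176517989456155 [-1.  -0.4  0.7]
```

```bash
python3 -m creep '[[[1,5,-20,0,0,1],[0,0,-20,0,0,0],[0,0,-6,0,0,0],[0,0,0,0,0,0]]]'; python3 c.py; python3 -m creep '[[[-12,1.4,-1,0,0,0],[-12,1.4,-1,0,0,0],[-10,1.2,-1,0,0,0],[-8,1,-1,0,0,0],[0,0,0,0,0,0]]]';python3 c.py
```

```text
time: 11.95
tool_pos: [0.5625, -0.0287, 0.2684]
tool_rot: [-3.14, 0.006, 3.025]
contact_force: [-0.3, -0.4, -0.1]
opening: 0.0006
tcp [ 0.5625 -0.0287  0.2684] tip [ 0.5635 -0.029   0.0904] station xy 0.0547 -0.0973 turn needed [ 0.1  0.3 -0.2] op 0.0006289239162840691 [-0.3 -0.4 -0.1]
time: 12.37
tool_pos: [0.5209, -0.0241, 0.2719]
tool_rot: [-3.14, 0.019, 3.024]
contact_force: [0.2, -0.4, 0.4]
opening: 0.0007
tcp [ 0.5209 -0.0241  0.2719] tip [ 0.5242 -0.0248  0.0939] station xy 0.0152 -0.0978 turn needed [ 0.2  1.1 -0.1] op 0.0006982284607411903 [ 0.2 -0.4  0.4]
```

```bash
python3 -m creep '[[[-8,1,-4,0,0,0],[-8,1,-1,0,0,0],[-6,1,-1,0,0,0],[-4,0.5,0,0,0,0],[0,0,0,0,0,0]]]';python3 c.py; python3 -m creep '[[[6,-0.7,0,0,0,0],[4,-0.5,10,0,0,0],[0,0,35,0,0,0],[0,0,35,0,0,0],[0,0,30,0,0,0]]]';python3 c.py
```

```text
time: 12.78
tool_pos: [0.4956, -0.021, 0.2707]
tool_rot: [-3.139, 0.03, 3.023]
contact_force: [0.4, -0.1, -0.3]
opening: 0.0008
tcp [ 0.4956 -0.021   0.2707] tip [ 0.5009 -0.0221  0.0928] station xy -0.0083 -0.0979 turn needed [ 0.4  1.7 -0.1] op 0.000793420197714275 [ 0.4 -0.1 -0.3]
time: 13.2
tool_pos: [0.5051, -0.022, 0.3778]
tool_rot: [-3.14, 0.011, 3.023]
contact_force: [1.3, -0.1, -0.9]
opening: 0.0005
tcp [ 0.5051 -0.022   0.3778] tip [ 0.5071 -0.0225  0.1998] station xy -0.0021 -0.0975 turn needed [ 0.1  0.6 -0.1] op 0.00048516967475902256 [ 1.3 -0.1 -0.9]
```

The switch is back at about 6 mm travel. Now back to the lug, with tilt correction this time.

```bash
sed -i 's/^D=.*//; s/np.radians(173.13)/np.radians(YAW)/; s/^s=/import sys; YAW=float(sys.argv[1]) if len(sys.argv)>1 else 173.13\ns=/' c.py
python3 -m creep '[[[-4,38,5,0,0,7],[-4,38,0,0,0,7],[-4,38,0,0,0,7],[-4,38,0,0,0,7],[0,0,0,0,0,3]]]' 0; python3 -m creep '[[[0,0,0,0,0,0],[0,0,0,0,0,0]]]' ; python3 c.py 204
```

```text
time: 13.62
tool_pos: [0.4921, 0.133, 0.3925]
tool_rot: [-3.138, 0.028, -2.704]
contact_force: [-0.4, -1.1, -0.1]
opening: 0.029
time: 13.78
tool_pos: [0.4923, 0.1354, 0.3926]
tool_rot: [-3.138, 0.027, -2.699]
contact_force: [0.6, -0.7, 0.3]
opening: 0.0422
tcp [0.4923 0.1354 0.3926] tip [0.497  0.1369 0.2147] station xy -0.0311 0.0595 turn needed [-0.5  1.5 -1.3] op 0.04222742137382127 [ 0.6 -0.7  0.3]
```

```bash
python3 -m creep '[[[-1,-4,-10,-0.5,1.5,-1],[0,0,-30,0,0,0],[0,0,-25,0,0,0],[0,0,-10,0,0,0],[0,0,0,0,0,0]]]'; python3 c.py 204
```

```text
time: 14.2
tool_pos: [0.4921, 0.126, 0.3131]
tool_rot: [-3.14, -0.007, -2.736]
contact_force: [0.0, 0.1, 0.6]
opening: 0.046
tcp [0.4921 0.126  0.3131] tip [0.4911 0.1252 0.1351] station xy -0.0356 0.0472 turn needed [ 0.2 -0.3  0.8] op 0.046040148554336066 [0.  0.1 0.6]
```

```bash
python3 -m creep '[[[0,6,-8,0,0,0.8],[0,0,-6,0,0,0],[0,0,0,0,0,0]]]'; python3 c.py 204
python3 -m creep '[[[0,0,0,0,0,0],[0,0,0,0,0,0],[0,0,0,0,0,0],[0,0,0,0,0,0],[0,0,0,0,0,0]]]' 1 15
python3 -m creep '[[[0,0,0,0,0,0],[0,0,0,0,0,0]]]'; python3 c.py 204
```

```text
time: 14.45
tool_pos: [0.4928, 0.1298, 0.2972]
tool_rot: [-3.14, -0.011, -2.728]
contact_force: [0.0, -0.5, -1.2]
opening: 0.0457
tcp [0.4928 0.1298 0.2972] tip [0.4912 0.1288 0.1192] station xy -0.0359 0.0508 turn needed [ 0.3 -0.5  0.3] op 0.04572350134685428 [ 0.  -0.5 -1.2]
time: 14.87
tool_pos: [0.4934, 0.1297, 0.299]
tool_rot: [-3.139, -0.008, -2.73]
contact_force: [-1.5, 1.6, -0.2]
opening: 0.0175
time: 15.03
tool_pos: [0.4934, 0.1295, 0.2991]
tool_rot: [-3.138, -0.008, -2.729]
contact_force: [0.5, -2.0, -3.3]
opening: 0.0142
tcp [0.4934 0.1295 0.2991] tip [0.4924 0.1285 0.1211] station xy -0.0347 0.0506 turn needed [ 0.3 -0.3  0.3] op 0.014197486019553708 [ 0.5 -2.  -3.3]
```

```bash
python3 -m creep '[[[0.5,-0.7,0,0.2,0,3.5],[0.5,-0.7,0,0.1,-0.3,3],[0,0,0,0,0,0],[0,0,0,0,0,0]]]'; python3 c.py 209.8
```

```text
time: 15.37
tool_pos: [0.4941, 0.1268, 0.2991]
tool_rot: [-3.139, -0.004, -2.611]
contact_force: [0.4, 1.4, -2.2]
opening: 0.014
tcp [0.4941 0.1268 0.2991] tip [0.4938 0.1261 0.1211] station xy -0.033 0.0484 turn needed [ 0.2 -0.1 -0.6] op 0.013998243340946232 [ 0.4  1.4 -2.2]
```

Both the tip position (n 6.1) and the yaw (n 6.0) agree now. Release, lift and look again.

```bash
python3 -m creep '[[[0,0,0,0,0,0],[0,0,0,0,0,0],[0,0,0,0,0,0],[0,0,0,0,0,0],[0,0,0,0,0,0]]]' 0
python3 -m creep '[[[0,0,30,0,0,0],[0,0,35,0,0,0],[0,0,30,0,0,0],[0,0,0,0,0,0],[0,0,0,0,0,0]]]'
python3 - <<'E'
from h import *
s=robot.observe(); im=viewer.read_camera('wrist'); m,P=model('wrist',s)
cv2.imwrite('pics/w7full.png',im)
u0,v0=map(int,proj(m,P,(.5298,.1485,.112))); y0=max(0,v0-75);x0=max(0,u0-80)
cv2.imwrite('pics/w7.png',cv2.resize(im[y0:y0+120,x0:x0+160],(800,600),interpolation=cv2.INTER_CUBIC))
x=(.5298,.1485); f=lambda p:(np.subtract(proj(m,P,p),(x0-.5,y0-.5))*5).round()
print(s['time'],u0,v0,f((*x,.116)))
for k in(4,5,6,7):
    t=np.pi+.32*(k-4)-.1198; e=np.array([np.cos(t),np.sin(t)]); print(k,f((*(x+.042*e),.14)),f((*(x+.042*e),.112)),'tick',f((*(x+.062*e),.1)))
print(f((.4797,-.0167,.105)), x0,y0)
E
```

```text
time: 15.78
tool_pos: [0.4942, 0.1274, 0.2997]
tool_rot: [-3.139, -0.002, -2.614]
contact_force: [-0.4, 0.1, -0.4]
opening: 0.0427
time: 16.2
tool_pos: [0.4931, 0.1276, 0.3975]
tool_rot: [-3.141, -0.006, -2.614]
contact_force: [-0.6, 0.4, -0.4]
opening: 0.0458
16.2 254 233 [406. 389.]
4 [556. 269.] [542. 216.] tick [602. 116.]
5 [487. 234.] [479. 184.] tick [512.  69.]
6 [408. 221.] [408. 172.] tick [409.  52.]
7 [329. 233.] [336. 183.] tick [305.  67.]
[-260. -298.] 174 158
```

View pics/w7.png

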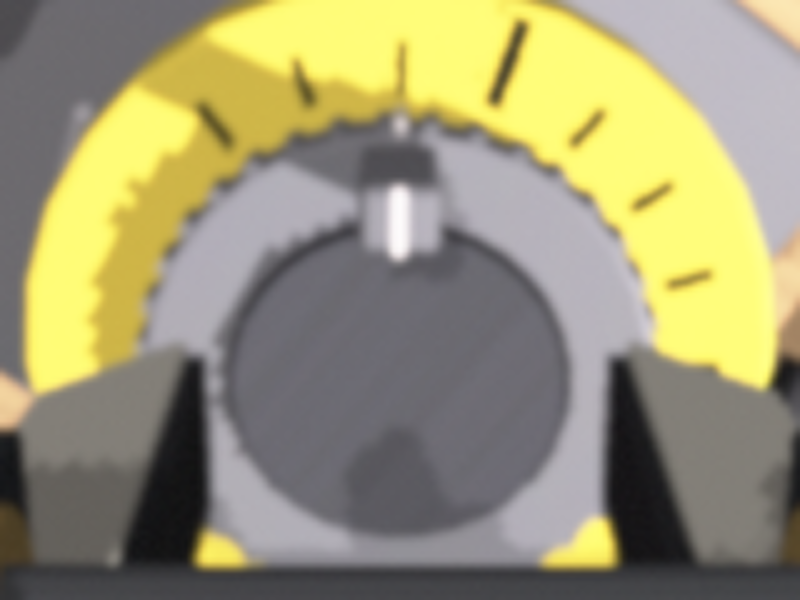

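The lug line (399,222) and the collar mark (400,125) now sit exactly on the 6 tick at (402,60), the first past the long 5 at (510,65). The arm has also been clear for over 0.3 s with the switch off. Now the switch again.

```bash
python3 -m creep '[[[-11,-36,0,0,0,-7],[-11,-36,0,0,0,-7],[-11,-36,0,0,0,-7],[-8,-28,0,0,0,-7],[0,0,0,0,0,-7]]]' 1
python3 -m creep '[[[0,0,0,0,0,-1],[0,0,0,0,0,0]]]'; python3 c.py
```

```text
time: 16.67
tool_pos: [0.4495, -0.0105, 0.3927]
tool_rot: [-3.141, -0.01, 3.046]
contact_force: [0.9, -0.2, -0.5]
opening: 0.0174
time: 16.83
tool_pos: [0.4487, -0.0121, 0.3908]
tool_rot: [-3.141, -0.013, 3.021]
contact_force: [0.8, -0.2, -0.0]
opening: 0.0038
tcp [ 0.4487 -0.0121  0.3908] tip [ 0.4463 -0.0119  0.2128] station xy -0.0637 -0.0943 turn needed [-0.1 -0.8  0. ] op 0.003833221050817261 [ 0.8 -0.2 -0. ]
```

```bash
python3 -m creep '[[[1,0,-20,0,-0.8,0],[0,0,-35,0,0,0],[0,0,-30,0,0,0],[0,0,-20,0,0,0],[0,0,0,0,0,0]]]'; python3 c.py
python3 -m creep '[[[0,0,-12,0,0,0],[0,0,-4,0,0,0],[0,0,0,0,0,0]]]'; python3 c.py
```

```text
time: 17.25
tool_pos: [0.4501, -0.0089, 0.2815]
tool_rot: [3.14, 0.004, 3.044]
contact_force: [-1.0, 0.7, -0.6]
opening: 0.0011
tcp [ 0.4501 -0.0089  0.2815] tip [ 0.4509 -0.0086  0.1035] station xy -0.0595 -0.0905 turn needed [-0.1  0.3 -1.3] op 0.0011350920742530424 [-1.   0.7 -0.6]
time: 17.5
tool_pos: [0.4508, -0.0069, 0.2649]
tool_rot: [3.139, 0.002, 3.054]
contact_force: [0.3, 0.3, -0.2]
opening: 0.0002
tcp [ 0.4508 -0.0069  0.2649] tip [ 0.4512 -0.0065  0.0869] station xy -0.0595 -0.0884 turn needed [-0.1  0.1 -1.9] op 0.00023040943120277398 [ 0.3  0.3 -0.2]
```

```bash
python3 -m creep '[[[0,-5,0,0,0,-1.5],[10,-1.2,-1,0,0,0],[10,-1.2,-1,0,0,0],[10,-1.2,-1,0,0,0],[0,0,0,0,0,0]]]'; python3 c.py; python3 -m creep '[[[10,-1.2,-3,0,0,0],[8,-1.2,-1,0,0,0],[8,-1.2,-1,0,0,0],[0,0,0,0,0,0]]]'; python3 c.py
```

```text
time: 17.92
tool_pos: [0.4833, -0.0157, 0.2663]
tool_rot: [3.14, 0.006, 3.028]
contact_force: [0.0, -1.1, -0.0]
opening: 0.0004
tcp [ 0.4833 -0.0157  0.2663] tip [ 0.4844 -0.0154  0.0883] station xy -0.0254 -0.0933 turn needed [-0.1  0.4 -0.3] op 0.0004287885366014332 [ 0.  -1.1 -0. ]
time: 18.25
tool_pos: [0.5105, -0.0197, 0.2633]
tool_rot: [3.14, 0.007, 3.027]
contact_force: [0.5, -0.2, 0.2]
opening: 0.0002
tcp [ 0.5105 -0.0197  0.2633] tip [ 0.5117 -0.0195  0.0853] station xy 0.0022 -0.094 turn needed [-0.1  0.4 -0.3] op 0.00023053806812237446 [ 0.5 -0.2  0.2]
```

```bash
python3 -m creep '[[[5,-0.6,0,0,0,0],[4,-0.5,0,0,0,0],[0,0,0,0,0,0]]]'; python3 c.py;  python3 -m creep '[[[3,-0.3,0,0,0,0],[2,-0.3,0,0,0,0]]]'; python3 c.py; python3 -m creep '[[[2,-0.3,0,0,0,0]]]'; python3 c.py
```

```text
time: 18.5
tool_pos: [0.5199, -0.0209, 0.2633]
tool_rot: [3.14, 0.006, 3.027]
contact_force: [-0.3, -0.7, 0.3]
opening: 0.0006
tcp [ 0.5199 -0.0209  0.2633] tip [ 0.5209 -0.0207  0.0853] station xy 0.0115 -0.0941 turn needed [-0.1  0.3 -0.3] op 0.0005930975360415096 [-0.3 -0.7  0.3]
time: 18.67
tool_pos: [0.5232, -0.0213, 0.263]
tool_rot: [3.14, -0.002, 3.027]
contact_force: [-12.3, 0.7, 8.1]
opening: 0.0006
tcp [ 0.5232 -0.0213  0.263 ] tip [ 0.5229 -0.0209  0.085 ] station xy 0.0135 -0.0941 turn needed [-0.1 -0.1 -0.3] op 0.0005863196816004903 [-12.3   0.7   8.1]
time: 18.75
tool_pos: [0.524, -0.0213, 0.2629]
tool_rot: [3.14, -0.007, 3.028]
contact_force: [-8.1, 0.9, 5.0]
opening: 0.0004
tcp [ 0.524  -0.0213  0.2629] tip [ 0.5228 -0.0209  0.0849] station xy 0.0134 -0.094 turn needed [-0.2 -0.4 -0.3] op 0.00040722764899452205 [-8.1  0.9  5. ]
```

It's at the stop again, at the same tip position. I'll hold briefly, back off, lift away, and do a final check with numbers and one last wrist view that takes in the whole collar.

```bash
python3 -m creep '[[[0,0,0,0,0,0],[0,0,0,0,0,0],[0,0,0,0,0,0]]]'
python3 -m creep '[[[-8,1,0,0,0,0],[-8,1,0,0,0,0],[-3,0,25,0,0,0],[0,0,35,0,0,0],[0,0,35,0,0,0]]]'
python3 -m creep '[[[3,35,15,0,0,0],[3,35,10,0,0,0],[3,20,0,0,0,0],[0,0,0,0,0,0],[0,0,0,0,0,0]]]'
python3 - <<'E'
from h import *
s=robot.observe(); im=viewer.read_camera('wrist'); m,P=model('wrist',s)
cv2.imwrite('pics/w8.png',cv2.resize(im,(800,600),interpolation=cv2.INTER_CUBIC))
x=(.5298,.1485); f=lambda p:((np.array(proj(m,P,p))+.5)*1.5625).round()
print(s['time'],s['tool_pos'],s['contact_force'])
for k in(5,6,7):
    t=np.pi+.32*(k-4)-.1198; e=np.array([np.cos(t),np.sin(t)]); print(k,f((*(x+.042*e),.14)),'tick',f((*(x+.062*e),.1)))
for p in [(.4797,-.0167,.105),(.5393,-.0238,.105)]:print('sw',f(p))
b=viewer.read_camera('top'); a=cv2.imread('pics/top0.png'); cv2.imwrite('pics/top8.png',b)
E
```

```text
time: 19.0
tool_pos: [0.5239, -0.0213, 0.263]
tool_rot: [3.14, -0.007, 3.028]
contact_force: [-1.6, 0.5, -0.0]
opening: 0.0002
time: 19.42
tool_pos: [0.5, -0.0187, 0.3535]
tool_rot: [3.139, -0.021, 3.028]
contact_force: [0.3, -0.5, -0.8]
opening: 0.0004
time: 19.83
tool_pos: [0.5071, 0.073, 0.3891]
tool_rot: [3.138, -0.003, 3.024]
contact_force: [0.2, 0.1, -0.5]
opening: 0.0001
19.8333 [0.50709916 0.07304125 0.38913581] [ 0.23850547  0.12869738 -0.45429908]
5 [526. 270.] tick [499. 221.]
6 [501. 282.] tick [468. 237.]
7 [482. 300.] tick [443. 261.]
sw [238. 272.]
sw [248. 366.]
```

View pics/w8.png

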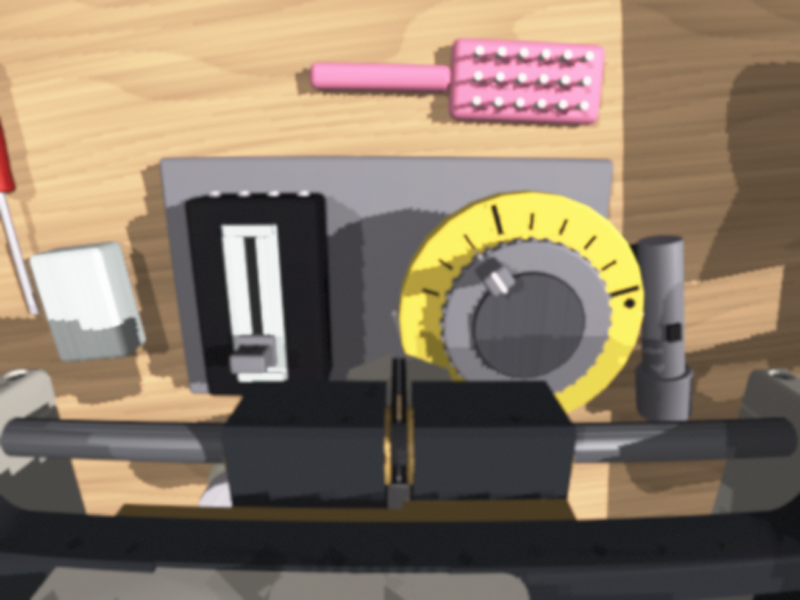

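The lug at (496,279) lines up with the 6 tick at (471,242), and the switch is at its far end around (250,357). Before handing in, I'll compare the final top picture numerically with the earlier far-stop picture and the start picture.

Run:
```python
import cv2,numpy as np
g=lambda a:cv2.cvtColor(a,cv2.COLOR_BGR2GRAY)
b=g(cv2.imread('pics/top8.png')); a=g(cv2.imread('pics/top0.png'))
t4=cv2.resize(g(cv2.imread('pics/top4.png')),(150,95),interpolation=cv2.INTER_AREA)
# switch: displacement vs top4 far-stop picture
tp=t4[28:48,248-150:268-150]; r=cv2.matchTemplate(b[182:277,150:300],tp,cv2.TM_CCOEFF_NORMED); print('switch match',cv2.minMaxLoc(r)[1::2],'expected',(98,28))
for n,(x,y,w,h) in dict(jar=(255,162,30,30),mug=(195,148,46,36),tin=(300,214,28,40),brush=(158,265,85,30),torch=(136,175,18,62),scr=(325,230,16,80)).items():
    r=cv2.matchTemplate(b[y-12:y+h+12,x-12:x+w+12],a[y:y+h,x:x+w],cv2.TM_CCOEFF_NORMED); _,s,_,l=cv2.minMaxLoc(r); print(n,round(s,2),l[0]-12,l[1]-12)
```

```text
switch match (0.7295001745223999, (98, 28)) expected (98, 28)
jar 1.0 0 0
mug 1.0 0 0
tin 0.81 0 9
brush 0.37 0 0
torch 0.87 0 0
scr 0.94 0 0
```

The switch and the jar, mug, torch and screwdriver haven't moved. The tin (9 px) and brush scores may just be the arm's shadow or occlusion, so I'll move the arm away and repeat the check.

```bash
python3 -m creep '[[[-8,-39,2,0,0,0],[-8,-39,2,0,0,0],[-8,-39,2,0,0,0],[-8,-39,0,0,0,0],[-8,-39,0,0,0,0]]]' >/dev/null
python3 -m creep '[[[-8,-39,0,0,0,0],[-8,-39,0,0,0,0],[-8,-39,0,0,0,0],[-8,-39,0,0,0,0],[-8,-39,0,0,0,0]]]' >/dev/null
python3 -m creep '[[[-10,-30,0,0,0,0],[-10,-30,0,0,0,0],[-10,-30,0,0,0,0],[0,0,0,0,0,0],[0,0,0,0,0,0]]]'
python3 - <<'E'
import cv2,numpy as np
from cell import viewer
im=viewer.read_camera('top'); cv2.imwrite('pics/top9.png',im)
g=lambda a:cv2.cvtColor(a,cv2.COLOR_BGR2GRAY)
b=g(im); a=g(cv2.imread('pics/top0.png'))
t4=cv2.resize(g(cv2.imread('pics/top4.png')),(150,95),interpolation=cv2.INTER_AREA)
tp=t4[28:48,98:118]; r=cv2.matchTemplate(b[182:277,150:300],tp,cv2.TM_CCOEFF_NORMED); print('switch',cv2.minMaxLoc(r)[1::2])
for n,(x,y,w,h) in dict(tin=(300,214,28,40),brush=(158,265,85,30),torch=(136,175,18,62),scr=(325,230,16,80)).items():
    r=cv2.matchTemplate(b[y-12:y+h+12,x-12:x+w+12],a[y:y+h,x:x+w],cv2.TM_CCOEFF_NORMED); _,s,_,l=cv2.minMaxLoc(r); print(n,round(s,2),l[0]-12,l[1]-12)
c=im[182:277,150:300]; cv2.imwrite('pics/top9c.png',cv2.resize(c,None,fx=5.3,fy=5.3,interpolation=cv2.INTER_CUBIC))
E
```

```text
time: 21.18
tool_pos: [0.3739, -0.4359, 0.3845]
tool_rot: [3.134, -0.019, 3.005]
contact_force: [0.6, -0.2, 0.1]
opening: 0.0005
switch (0.9838635325431824, (98, 28))
tin 0.89 0 0
brush 0.89 0 0
torch 0.97 0 0
scr 0.89 0 0
```

View pics/top9c.png

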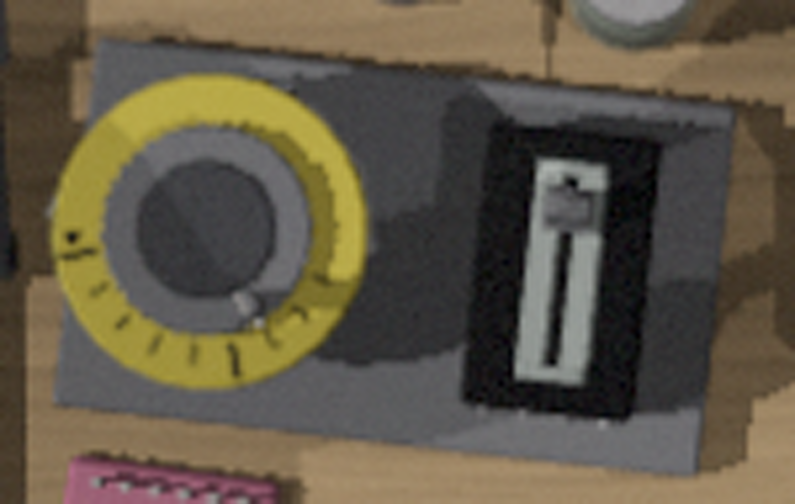

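The lug is now at about (246,304), where 6 predicts (245,306). The switch is at the far end at (570,205), and every object matches its start position with no shift. Handing in.

```bash
python3 -c "
from cell import robot
print(robot.hand_in())"
```

```text
the job is handed in; nothing more can be done
None
```

I turned the hours collar from 1 to 6 by its lug, slid the lamp switch to its far end stop, and handed the job in at about 21 s; no verdict was reported.

- **What went wrong first:** on the first try a slight tool tilt left the collar resting between clicks, at about 5.67, and I had already slid the switch on before a close look showed it. I slid the switch back to about 6 mm travel, set the collar to 6, checked it, and then pushed the switch on again. If the judge counts that first switch push against the order, that is the risk in this run.
- **Last checks on the collar:** the wrist view showed the lug line on the 6 tick. The final top view put the lug within about 2 px (in the enlarged crop) of where 6 should be.
- **Last checks on the switch:** it stalled at the same point both times, with 19 N and then 12 N building up against about 2 N of sliding force. The final top view matches the far stop. One wrist view put the grip about 6 mm short of the prediction, which I took as calibration error.
- **Other things on the bench:** all six showed no shift between the start and end pictures. An earlier comparison had shown the tin displaced and the brush matching poorly; both cleared once the arm moved out of the way. The arm ended well clear of everything.

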